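Park the rolling pin on its sloped rest

TASK

Put the rolling pin away by pushing it with the fingertips: roll it slowly and gently up the ramp of its wooden rest, away from the robot, until it drops into the groove against the back stop, and leave it lying there. Stay behind it all the way so that it neither runs ahead on the ramp nor rolls back down; never pinch or lift it, and leave the other things on the table undisturbed.

Things in the scene. Friction and masses are not known exactly. Their poses are not given: they have to be found in the camera images.
- rest: fixed waxed plywood rest, darker edges, 260 mm deep (x) and 368 wide (y). Origin under its centre on the table; x uphill to the back stop, z up. Along x: foot lip 15 mm high from -130 to -122 mm; level landing 10 mm above the table to -70; ramp at 8 degrees to +70 (29.7 mm high); crest to +74; groove floor 24.7 mm high to +114; back stop 78 mm high to +130
- rest_ramp_foot (a point): middle of the line where the level landing meets the ramp, on the surface, 10 mm above the table; the side cheeks, 344 mm apart inside, stand up to 15 mm above the ramp surface
- rest_crest (a point): middle of the crest's far edge, on its surface, 29.4 mm above the table; there the groove begins, 5 mm deep and 40 mm long to the back stop; the cheeks stand 20 mm above its floor
- rest_groove (a point): where the centre of the rolling pin lies once it is in the groove (2 mm play either way along the rest's x)
- pin: wooden rolling pin, about 0.5 kg, 330 mm long, 44 mm diameter (for contact a full cylinder to its ends). Starts at rest on the landing, lying across the ramp: its y is its long axis, along the rest's y, with 14 mm end play in all. The origin is on its skin and turns as it rolls: use pin_center
- pin_center (a point): centre of the rolling pin on its axis, 22 mm above the surface it lies on; axes turn as it rolls. The pin rolls back if let go on the ramp and falls 5 mm into the groove by itself once its centre is past the crest's far edge
- clay_beaker: bystander: grey clay beaker, 74 x 78 mm, 84 mm high, left of the rest; origin under its centre
- trim_tool: bystander: wooden loop tool, 18 x 175 x 11 mm, lying to the right of the rest; origin under its centre
- clay_lump: bystander: grey clay ball, flattened, 38 x 40 x 19 mm, on the table before the rest at its left; origin under its centre
- clay_offcut: bystander: grey clay cube, 21 x 23 x 21 mm, on the table before the rest at its right; origin under its centre
- blue_bowl: bystander: blue bowl, 101 mm diameter, 58 mm high, at the right side of the table; origin under its centre
- pink_bowl: bystander: pink bowl with a stick in it, 98 x 104 mm, 82 mm high, at the left side of the table; origin under its centre

How it is judged:
By the outcome, as a careful person would: the job done as asked, in the order asked, and still so for the second after the job is handed in, with the robot touching nothing.
It also fails if it takes over 38 s, if anything falls off the work surface, if the arm or the gripper's body presses on something with over 40 N, if the wrist force passes 120 N, or if a joint passes its speed limit or range.

ROBOT

A 6-joint arm with a two-finger parallel gripper is mounted at the origin on the work surface; the furniture and walls round the work are solid. World frame = base frame: x ahead of the robot, y to its left, z up, the work surface at z = 0. Lengths are in m, angles in rad, forces in N, time in s.
With the tool pointing down it reaches from about 0.3 to 0.775 m from the base axis. Payload 14.6 kg.
Tool frame: the origin (TCP) lies midway between the tips of the shut fingers; the grasp point (between the pads) lies 19 mm behind it; z points along the fingers, y is the line along which they close (so a half turn about z gives the same grasp; the last joint's range is limited). The gripper opens to 85 mm and grips with 20 to 120 N. Pads are 22 mm wide; open, the fingers measure 114 mm over their backs; the gripper's body (76 mm by 85 mm) begins 54 mm behind the grasp point. The pads swing forward as they close: fully open they stand 13 mm farther back than shut.
Start: joints at [1.269, 0.3, 1.521, -0, 1.321, -0.067], TCP at [0.128, 0.535, 0.231] pointing down, gripper open.
Joint ranges: [-3.03, 3.03], [-0.79, 2.21], [0.23, 2.52], [-1.04, 4.18], [0, 3.07], [-2.55, 2.55]. Speed limits (rad/s): [2.22, 2.22, 2.57, 3.14, 3.14, 3.14].

INTERFACE

Orientations are given as a 3x3 rotation matrix whose columns are the frame's x, y, z axes.
In Python, from workcell import manip gives the robot as it stands. Calls block until the motion is done:
- manip.move_to(position, orientation): joint-space move of the TCP to a pose.
- manip.move_linear(position, attitude=None, vel=0.15): straight line of the TCP; attitude=None keeps the orientation; vel is the mean speed in m/s.
- manip.goto_joints(angles): joint-space move.
- manip.open() and manip.gripper_close(newtons=None): open the fingers fully, or close them until they stop; newtons is the grip in N (None keeps the last).
- manip.hold(seconds).
- manip.ik(position, orientation): joint angles nearest the present ones, or None.
- manip.camera(name): name is "scene" or "top"; returns a dict with "image" (480x640x3 uint8, blue, green, red), "camera_matrix" (3x3 intrinsics, pixels), "extrinsics" (4x4, takes a point from camera to world coordinates). Camera axes: x right, y down, z forward; pixel columns grow to the right and rows downward; lengths in m; the calibration is good to about 2 mm. A picture is of the moment at which its call begins. There is no depth.
A pose or a line that the arm cannot do raises manip.MotionError and nothing moves.
- manip.job_done(): hands the job in; it is judged then, once.
Trained networks look in a picture, given as the dict that the camera call returned (one of the last four; its "shot" number tells which), for a name from the list of things; names that differ only in an ending like _2 or _b are one class to them, and where a whole thing is asked for, a point or a joint stands for the part that bears it (a point fixed in the world has none). Each returns a list of dicts, best first, with "confidence" (0 to 1); they miss things now and then, are a little off and sometimes report something else, mostly with a low value. They report only what shows in the picture. A call takes as long as a camera call.
- manip.boxes_of(thing, picture): "bbox" ([left, top, right, bottom] in pixels, round what is visible of it).
- manip.masks_of(thing, picture): "region" (480x640 bool, what is visible of it) and "bbox" ([left, top, right, bottom] in pixels, round what is visible of it).
- manip.mark_of(thing, picture): "pixel" ([column, row] in pixels: a listed point, or the origin of a listed thing).
Readings, each from a call of its own:
- manip.get_clock(): time.
- manip.get_q(): joint angles.
- manip.get_qd(): joint speeds.
- manip.get_joint_efforts(): joint torques, N m.
- manip.get_tcp_pos(): TCP position.
- manip.get_ee_rot(): TCP orientation.
- manip.get_force(): force on the tool from outside, world axes, zero at the start.
- manip.get_moment(): the same for the moment, N m.
- manip.get_width(): opening from 0.0 (shut) to 1.0 (fully open).
- manip.get_grip_force(): force on a finger pad.
Only numpy, scipy, OpenCV 4.12 (cv2) and the standard library are available. Lean on these libraries where they do the work, as an engineer would, in place of code of your own. Each camera call takes 0.05 s, during which the arm holds its last target. There are 200 camera calls.

## Working session

There is one attempt and no reset: what is moved stays moved. The work goes in short steps, each a Python script; the robot and the scene stay as the last script left them, time stands still between calls to the robot, and variables do not carry over. Pictures are saved under pics/ and viewed, at most 10 in all, crops included, and the job is handed in when it is done.

```bash
mkdir -p pics; cat > h.py <<'E'
import numpy as np, cv2
from workcell import manip as m
def ray(p,uv,z):
    K=p["camera_matrix"];T=np.array(p["extrinsics"])
    d=T[:3,:3]@np.linalg.inv(K)@np.array([uv[0],uv[1],1.]);o=T[:3,3]
    return o+d*(z-o[2])/d[2]
E
python3 - <<'E'
from h import *
for n in("scene","top"):
    p=m.camera(n);cv2.imwrite(f"pics/{n}0.png",p["image"])
    print(n,np.round(p["extrinsics"],3)[:3,3])
    for t,z in(("rest_ramp_foot",.01),("rest_crest",.0294),("rest_groove",.0467),("pin_center",.032),("rest",0)):
        for r in m.mark_of(t,p)[:2]: print(t,np.round(r["pixel"],1),round(r["confidence"],2),np.round(ray(p,r["pixel"],z),4))
print(m.get_clock(),m.get_ee_rot())
E
```

```text
scene [-0.486 -0.582  1.42 ]
rest_ramp_foot [324.8 257.6] 0.74 [ 0.4988 -0.0243  0.01  ]
rest_ramp_foot [204.1 190. ] 0.72 [0.5543 0.5002 0.01  ]
rest_crest [327.4 217.4] 0.98 [0.6392 0.0453 0.0294]
rest_groove [329.1 210.8] 0.59 [0.6541 0.0473 0.0467]
pin_center [324.4 254.1] 0.75 [ 0.4951 -0.0249  0.032 ]
rest [329.2 243.1] 0.69 [ 0.5659 -0.0028  0.    ]
top [0.329 0.044 1.262]
rest_ramp_foot [334.1 261.4] 0.72 [ 0.5157 -0.0084  0.01  ]
rest_crest [311.4 215.6] 0.78 [0.6384 0.0452 0.0294]
rest_crest [339.6 267.6] 0.73 [ 0.4958 -0.0208  0.0294]
rest_groove [308.6 208.2] 0.73 [0.6544 0.0515 0.0467]
rest_groove [341.4 268.3] 0.36 [ 0.4914 -0.0244  0.0467]
pin_center [341.7 266.7] 0.69 [ 0.4975 -0.0262  0.032 ]
rest [323.4 243. ] 0.75 [0.5685 0.0169 0.    ]
0.6 [[-9.72560340e-01  2.32650779e-01  2.36239369e-06]
 [ 2.32650779e-01  9.72560340e-01  2.65596203e-05]
 [ 3.88154592e-06  2.63804460e-05 -1.00000000e+00]]
```

View pics/top0.png

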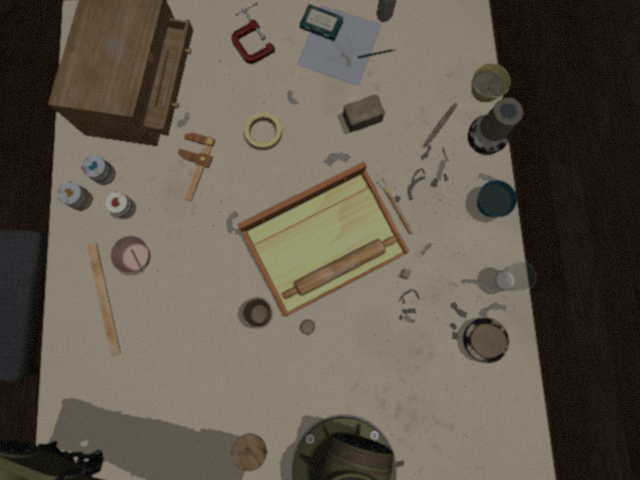

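View pics/scene0.png

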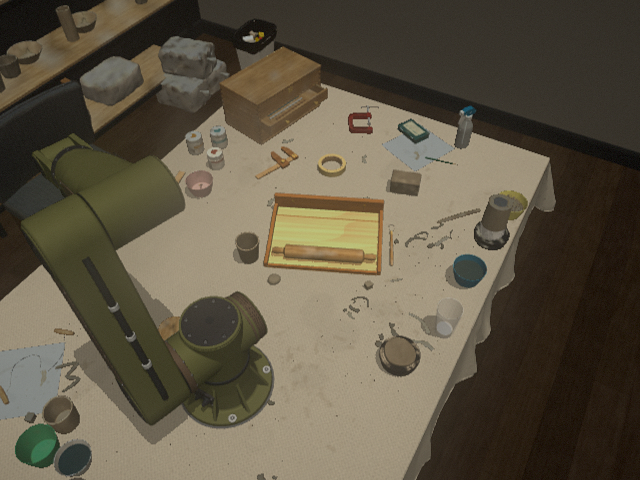

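The top view shows the rest turned about 27°. The pin lies on the landing at about (340,267), the clay lump is at (307,327) and the offcut at (405,273). Next I'll refine the rest and pin poses from their masks.

```bash
cat >> h.py <<'E'
from scipy.optimize import minimize
def proj(p,P):
    T=np.linalg.inv(np.array(p["extrinsics"]));c=np.c_[P,np.ones(len(P))]@T.T
    q=c[:,:3]@np.array(p["camera_matrix"]).T;return q[:,:2]/q[:,2:]
def Rz(a): c,s=np.cos(a),np.sin(a);return np.array([[c,-s,0],[s,c,0],[0,0,1.]])
def restpts():
    L=[]
    for y in(-.184,.184):
        for x,z in((-.13,0),(-.13,.015),(-.122,.025),(-.07,.025),(.07,.0447),(.114,.0447),(.114,.078),(.13,.078),(.13,0)): L.append((x,y,z))
    return np.array(L)
def iou(p,mask,P,s=4):
    im=np.zeros((480*s,640*s),np.uint8)
    h=cv2.convexHull(((proj(p,P)+.5)*s).astype(np.float32))
    cv2.fillConvexPoly(im,np.round(h).astype(np.int32),1)
    M=np.kron(mask,np.ones((s,s),bool));im=im>0
    return (im&M).sum()/(im|M).sum()
def fitrest(pm,x0=(.568,.015,.48)):
    # the front-top of the convex shell is concave near the stop: filled by the hull in mask too
    H=[]
    for p,k in pm:
        c=np.argwhere(k)[:,::-1].astype(np.int32);a=np.zeros(k.shape,np.uint8);cv2.fillConvexPoly(a,cv2.convexHull(c),1);H.append((p,a>0))
    f=lambda v:-sum(iou(p,k,restpts()@Rz(v[2]).T+[v[0],v[1],0]) for p,k in H)
    r=minimize(f,x0,method="Nelder-Mead",options=dict(initial_simplex=np.array([x0,np.add(x0,(.01,0,0)),np.add(x0,(0,.01,0)),np.add(x0,(0,0,.05))]),xatol=2e-4,fatol=1e-4))
    return r.x,-r.fun/len(H)
E
python3 - <<'E'
from h import *
P=[m.camera(n) for n in("top","scene")]
pm=[]
for p in P:
    r=m.masks_of("rest",p); k=r[0]["region"].copy();q=m.masks_of("pin",p)
    print(p["shot"],[(x["confidence"],x["bbox"]) for x in r[:2]],[(x["confidence"],x["bbox"]) for x in q[:2]])
    k|=q[0]["region"]; n,l,s,_=cv2.connectedComponentsWithStats(k.astype(np.uint8)); k=l==1+np.argmax(s[1:,4])
    pm.append((p,k)); print(fitrest([(p,k)]))
    c=np.argwhere(q[0]["region"])[:,::-1].astype(float);cc=cv2.minAreaRect(c.astype(np.float32))
    b=cv2.boxPoints(cc);e=sorted([(np.linalg.norm(b[i]-b[i-1]),i) for i in range(4)]);i=e[0][1];j=e[1][1]
    A=ray(p,(b[i]+b[i-1])/2,.032);B=ray(p,(b[j]+b[j-1])/2,.032);d=B-A
    print("pin",(A+B)/2,np.linalg.norm(d),np.degrees(np.arctan2(d[1],d[0])))
v,s=fitrest(pm);print("rest",v,s,np.degrees(v[2]))
for t,z in(("pin_center",.032),("rest_crest",.0294),("clay_lump",0),("clay_offcut",0)):
    for p in P:
        r=m.mark_of(t,p)
        if r: print(t,r[0]["confidence"],np.round((ray(p,r[0]["pixel"],z)-[v[0],v[1],0])@Rz(v[2]),4))
E
```

```text
3 [(0.7, [238.9, 161.8, 407.0, 315.3])] [(0.88, [286.5, 234.1, 398.7, 296.9])]
(array([0.57410807, 0.01614893, 0.42294948]), np.float64(0.9899476167072039))
pin [ 0.49958918 -0.0229869   0.032     ] 0.3284547145997647 -65.24353678235272
4 [(0.62, [262.6, 193.0, 385.2, 278.0])] [(0.97, [272.2, 244.5, 378.1, 265.5]), (0.25, [186.8, 170.2, 214.2, 196.1])]
(array([0.57354301, 0.01747377, 0.42907088]), np.float64(0.9858280164869291))
pin [ 0.49804142 -0.02054618  0.032     ] 0.32348227705192256 -65.28031544821074
rest [0.57351373 0.01656296 0.42685952] 0.986821911849775 24.45724868711819
pin_center 0.96 [-0.0932 -0.0077  0.032 ]
pin_center 0.7 [-0.0865 -0.0058  0.032 ]
rest_crest 0.57 [0.0671 0.0018 0.0294]
rest_crest 0.7 [-0.2048 -0.153   0.0294]
clay_lump 0.54 [-0.1818  0.1467  0.    ]
clay_lump 0.41 [-0.1837  0.1527  0.    ]
clay_offcut 0.54 [-0.1785 -0.153   0.    ]
clay_offcut 0.52 [-0.1877 -0.149   0.    ]
```

```bash
cat >> h.py <<'E'
V=(.5735,.0166,.427); YP=-.006
def W(x,z,y=YP): return list(Rz(V[2])@[x,y,0]+[V[0],V[1],z])
yv=Rz(V[2])[:,1];zv=np.array([0,0,-1.]);RO=np.c_[np.cross(yv,zv),yv,zv]
def pinpos(p,z):
    q=m.masks_of("pin",p)
    if not q: return
    c=np.argwhere(q[0]["region"])[:,::-1].astype(np.float32);b=cv2.boxPoints(cv2.minAreaRect(c))
    e=sorted([(np.linalg.norm(b[i]-b[i-1]),i) for i in range(4)]);i=e[0][1];j=e[1][1]
    A=ray(p,(b[i]+b[i-1])/2,z);B=ray(p,(b[j]+b[j-1])/2,z);d=B-A
    return q[0]["confidence"],np.round(((A+B)/2-[V[0],V[1],0])@Rz(V[2]),4),np.linalg.norm(d),np.degrees(np.arctan2(d[1],d[0]))-np.degrees(V[2])
E
python3 - <<'E'
from h import *
print(m.get_force())
m.move_to(W(-.165,.15),RO);print(m.get_clock())
m.move_linear(W(-.165,.009));print(m.get_force())
m.move_linear(W(-.13,.009),vel=.04);print(m.get_clock(),m.get_tcp_pos(),m.get_force(),m.get_width())
m.move_linear(W(-.09,.013),vel=.02);print(m.get_clock(),m.get_force())
for n in("top","scene"):
    p=m.camera(n);print(pinpos(p,.033));i=p["image"]
    cv2.imwrite(f"pics/a_{n}.png",cv2.resize(i[130:330,200:440],None,fx=2.5,fy=2.5,interpolation=2))
E
```

```text
[-0.30875546  0.0206656  -0.38227988]
3.675
[-0.50729324 -0.00535488  0.84562237]
5.7917 [ 0.45748368 -0.04272442  0.00895719] [-1.15851363 -0.06073658  0.75515795] 1.0001305774898046
7.95 [-2.24509383 -1.05893105  1.54191629]
(0.87, array([-0.0514, -0.0049,  0.033 ]), np.float64(0.32737078463778424), np.float64(-88.53831889391759))
(0.88, array([-0.0562, -0.0017,  0.033 ]), np.float64(0.32940173063226225), np.float64(-89.49988573221478))
```

View pics/a_scene.png

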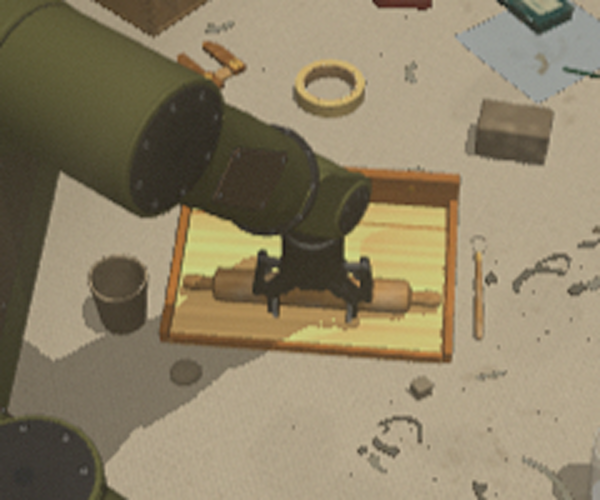

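The two fingertips sit squarely behind the pin, at crop pixels (275,305) and (350,308). The pin is square to the cheeks at the ramp foot, so I'll keep pushing.

```bash
python3 - <<'E'
from h import *
m.move_linear(W(.022,.028),vel=.02);print(m.get_clock(),m.get_force(),m.get_tcp_pos())
for n in("top","scene"):
    print(pinpos(m.camera(n),.05))
m.move_linear(W(.036,.030),vel=.01);print(m.get_clock(),m.get_force())
for n in("top","scene"):
    p=m.camera(n);print(pinpos(p,.05));i=p["image"]
    cv2.imwrite(f"pics/b_{n}.png",cv2.resize(i[130:330,200:440],None,fx=2.5,fy=2.5,interpolation=2))
E
```

```text
13.95 [-3.17747544 -1.61819561  2.67678476] [0.59598924 0.02023622 0.02798153]
(0.92, array([ 0.0574, -0.0028,  0.05  ]), np.float64(0.334765022974951), np.float64(89.73781011696924))
(0.84, array([ 0.0569, -0.0001,  0.05  ]), np.float64(0.33091453720117725), np.float64(-89.00230375987367))
15.7167 [ 0.45907383 -0.2488206  -0.42761141]
(0.58, array([ 0.0909, -0.003 ,  0.05  ]), np.float64(0.3281163505882461), np.float64(-90.11275026394081))
(0.77, array([ 0.088 , -0.0038,  0.05  ]), np.float64(0.3283158934267861), np.float64(-90.07700029061942))
```

View pics/b_scene.png

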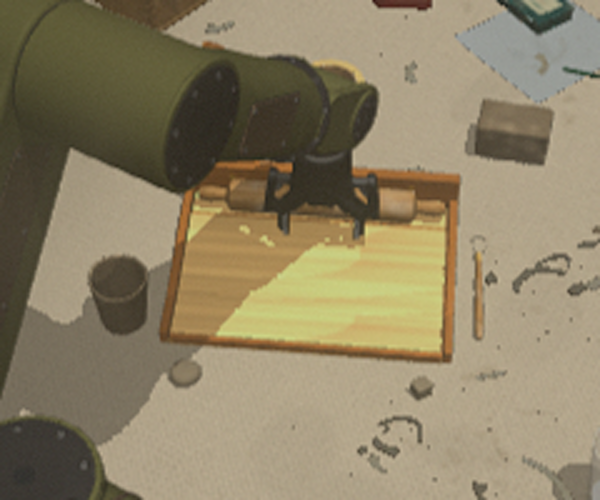

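The pin has dropped into the groove against the back stop (crop row about 200) and the contact force is gone. I'll back the fingers off, raise them, and check.

```bash
python3 - <<'E'
from h import *
m.move_linear(W(-.01,.034),vel=.04)
m.move_linear(W(-.09,.2),vel=.12)
m.move_to([.25,.40,.25],RO) if m.ik([.25,.40,.25],RO) is not None else print("noik")
print(m.get_clock(),m.get_force())
for n in("top","scene"):
    p=m.camera(n);print(pinpos(p,.0467));i=p["image"]
    cv2.imwrite(f"pics/c_{n}.png",cv2.resize(i[130:330,200:440],None,fx=2.5,fy=2.5,interpolation=2))
E
```

```text
20.7 [-0.00590544  0.44781455  0.64594227]
(0.83, array([ 0.0923, -0.004 ,  0.0467]), np.float64(0.3302481248819876), np.float64(-90.11005641700174))
(0.84, array([ 0.0907, -0.0018,  0.0467]), np.float64(0.3260505129861626), np.float64(-90.9654074086415))
```

View pics/c_scene.png

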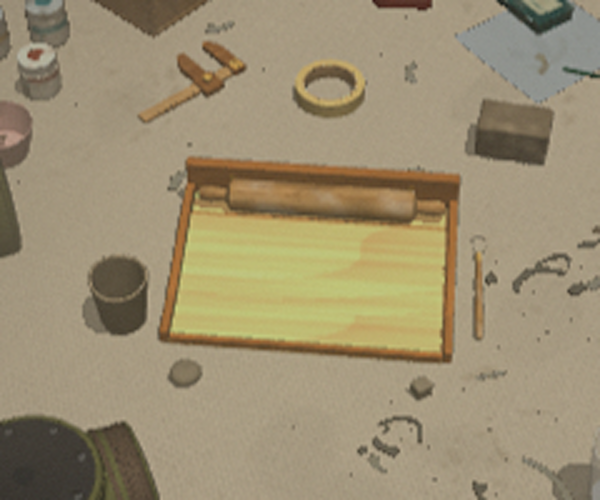

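The pin lies in the groove along the back stop (crop row about 198). The beaker, clay lump, offcut and trim tool are where they were.

```bash
python3 -c "
from h import *
print(m.job_done())"
```

```text
the job is handed in; nothing more can be done
None
```

The rolling pin was rolled up the ramp with the fingertips and now lies in the groove against the back stop; the arm is clear, the objects around the rest look unmoved, and the job was handed in at about 21 s.

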